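# Gauge a centrifuge bucket and fit the tube insert that matches its depth

### The job

Gauge the empty centrifuge bucket before it is loaded: take the depth rod from its stand, touch it gently to the rubber cushion at the bottom of the bucket, keep it resting there a moment to read the depth, and hang the rod back in its stand. Then, out of the three tube inserts in the tray, fit the one whose barrel stands on the cushion with its collar between 2 and 10 mm clear of the bucket's rim: lower it gently all the way down, never forcing or dropping it, and let go. Leave the oil bottle, the sample jar and the slide box where they are.

Things in the scene. Friction and masses are not known exactly. Their poses are not given: they have to be found in the camera images.
- bucket: round aluminium centrifuge bucket (45 mm in diameter at the rim) standing upright in a round grey loading stand 96 mm wide, fixed to the bench, with two side lugs. Origin: centre of the stand's underside on the bench; z up
- bucket_rim (a point): centre of the bucket's mouth, level with its rim, 112 mm above the bench; z up. The upright blind bore is 26 mm in diameter (29 mm in the top 3 mm). Rubber cushions on its bottom form a flat floor at an unknown depth, 43 to 62 mm below the rim, different each time; the rubber gives about 1 mm under 10 N and springs back. Over 25 N from the rod or an insert damages it
- rod: depth rod hanging upright in its stand: steel shaft 8 mm in diameter and 90 mm long below a steel collar 26 mm in diameter and 4 mm thick, above it a black round handle 14 mm in diameter and 44 mm long; 138 mm in all, about 60 g. Origin: the tip (lower end); z from the tip to the handle
- rod_tip (a point): flat lower end of the depth rod, on its axis
- rod_collar (a point): underside of the rod's collar, on its axis, 90 mm above the tip; z towards the handle
- rod_stand: white plastic stand for the depth rod, 80 x 90 mm foot (x, y), a 55 x 90 mm top plate carried by two cheeks at its y ends, fixed to the bench. Origin: centre of the underside; z up
- stand_hole (a point): centre of the 16 mm round through hole in the top plate, at its upper face, 112 mm above the bench. The rod hangs here with its collar flat on the plate and its shaft free below
- tray: flat steel tray 100 x 260 mm (x, y) with walls 14 mm high, floor 3 mm thick, fixed to the bench; the three inserts stand in it about 85 mm apart along its y in any order. Origin: centre of the underside
- insert_short: tube insert of white plastic standing on its foot in the tray, one of three alike but for the barrel: solid round barrel 25 mm in diameter and 51 mm long (foot to collar) with a 2 mm bevelled foot, collar 34 mm in diameter and 5 mm thick, then the neck to grip, 23 mm in diameter and 24 mm high, open on top. Whole height 80 mm, about 50 g. Origin: centre of the foot; z up through the neck
- insert_mid: tube insert of white plastic standing on its foot in the tray, one of three alike but for the barrel: solid round barrel 25 mm in diameter and 58 mm long (foot to collar) with a 2 mm bevelled foot, collar 34 mm in diameter and 5 mm thick, then the neck to grip, 23 mm in diameter and 24 mm high, open on top. Whole height 87 mm, about 50 g. Origin: centre of the foot; z up through the neck
- insert_long: tube insert of white plastic standing on its foot in the tray, one of three alike but for the barrel: solid round barrel 25 mm in diameter and 65 mm long (foot to collar) with a 2 mm bevelled foot, collar 34 mm in diameter and 5 mm thick, then the neck to grip, 23 mm in diameter and 24 mm high, open on top. Whole height 94 mm, about 50 g. Origin: centre of the foot; z up through the neck
- short_collar (a point): underside of the collar of insert_short, on its axis, 51 mm above the foot; z towards the neck
- mid_collar (a point): underside of the collar of insert_mid, on its axis, 58 mm above the foot; z towards the neck
- long_collar (a point): underside of the collar of insert_long, on its axis, 65 mm above the foot; z towards the neck
- oil_bottle: small amber bottle with black cap, 32 mm wide, 75 mm high, loose; bystander. Origin: centre of its underside
- slide_box: closed flat grey and white slide box 87 x 102 x 34 mm, loose; bystander. Origin: centre of its underside
- sample_jar: clear screw-capped sample jar 52 mm wide, 60 mm high, loose; bystander. Origin: centre of its underside
Things that resemble listed ones, but are neither listed nor needed, are in the scene too. Leave any purple or turquoise look-alike of the insert_long alone. Leave any purple look-alike of the bucket alone.

How it is judged (in metres and radians):
On the way, in this order (a step that is already met when the one before it is completed fails the run):
1. the rod's tip rests, upright and still, on the cushion at the bottom of the bucket (contact force between rod and cushion_top_c0 above 0.5 N and horizontal distance between rod_tip and bucket_rim below 0.012 m and z of rod_tip in the frame of bucket_rim below -0.041 m and angle between rod's own z axis and vertical below 0.2 rad and linear speed of rod below 0.01 m/s), for 0.2 s.
2. the rod hangs in its stand again, collar on the plate, let go (horizontal distance between rod_collar and stand_hole below 0.007 m and z of rod_collar in the frame of stand_hole between -0.004 and 0.004 m and angle between rod's own z axis and vertical below 0.12 rad and contact force between the fingers and rod below 0.1 N), for 0.2 s.
At the end, for the whole second after the job is handed in: One insert stands upright (within 4 degrees) in the bucket's bore, centred within 4 mm, at rest, its collar's underside 1 to 11 mm above the rim, and the depth rod hangs in its stand, collar on the top plate (within 4 mm in height, 7 mm sideways), both let go (all of step 2 and ((horizontal distance between short_collar and bucket_rim below 0.004 m and z of short_collar in the frame of bucket_rim between 0.001 and 0.011 m and angle between short_collar's own z axis and vertical below 0.07 rad and linear speed of insert_short below 0.02 m/s) or (horizontal distance between mid_collar and bucket_rim below 0.004 m and z of mid_collar in the frame of bucket_rim between 0.001 and 0.011 m and angle between mid_collar's own z axis and vertical below 0.07 rad and linear speed of insert_mid below 0.02 m/s) or (horizontal distance between long_collar and bucket_rim below 0.004 m and z of long_collar in the frame of bucket_rim between 0.001 and 0.011 m and angle between long_collar's own z axis and vertical below 0.07 rad and linear speed of insert_long below 0.02 m/s))); the robot touches nothing.
It fails at once if the rod presses on the bucket or its cushion with more than 25 N (contact force between rod and bucket above 25 N).
It fails at once if an insert is forced into or against the bucket with more than 25 N (contact force between any of insert_short, insert_mid, insert_long and bucket above 25 N).
It fails at once if an insert is dropped down the bucket (falls faster than 0.35 m/s inside it) ((horizontal distance between insert_short and bucket_rim below 0.012 m and z of insert_short in the frame of bucket_rim below -0.005 m and linear speed of insert_short above 0.35 m/s) or (horizontal distance between insert_mid and bucket_rim below 0.012 m and z of insert_mid in the frame of bucket_rim below -0.005 m and linear speed of insert_mid above 0.35 m/s) or (horizontal distance between insert_long and bucket_rim below 0.012 m and z of insert_long in the frame of bucket_rim below -0.005 m and linear speed of insert_long above 0.35 m/s)).
It fails at once if the oil bottle, slide box or sample jar is pushed more than 30 mm (distance of any of oil_bottle, slide_box, sample_jar from where it was at the start of the episode above 0.03 m).
It also fails if it takes over 72 s, if anything falls off the work surface, if the arm or the gripper's body presses on something with over 40 N, if the wrist force passes 120 N, or if a joint passes its speed limit or range.

### The arm

A 7-joint arm with a two-finger parallel gripper is mounted at the origin on the work surface. World frame = base frame: x ahead of the robot, y to its left, z up, the work surface at z = 0. Lengths are in mm, angles in rad, forces in N, time in s.
With the tool pointing down it reaches from about 425 to 875 mm from the base axis. Payload 4.7 kg.
Tool frame: the origin (TCP) lies at the very end of the fingers, on their centre line; the grasp point (between the pads) lies 19 mm behind it; z points along the fingers, y is the line along which they close (so a half turn about z gives the same grasp; the last joint's range is limited). The gripper opens to 85 mm and grips with 20 to 120 N. Pads are 22 mm wide; open, the fingers measure 114 mm over their backs; the gripper's body (76 mm by 85 mm) begins 54 mm behind the grasp point. The pads swing forward as they close: fully open they stand 13 mm farther back than shut.
Start: joints at [1.245, 0.321, -0.07, 1.45, 0.023, 1.371, -0.057], TCP at [216.625, -612.861, 231.349] pointing down, gripper open.
Joint ranges: [-2.86, 2.86], [-0.3, 2.09], [-1.38, 1.24], [0.06, 2.45], [-1.56, 4.7], [0.09, 2.05], [-2.69, 2.69]. Speed limits (rad/s): [2.57, 2.57, 3.14, 3.14, 3.14, 3.14, 3.14].

### API

Orientations are given as a rotation vector (axis times angle).
In Python, from bench import robot gives the robot as it stands.
- The arm moves only by the tool drive_tool, never from a script. Its arguments are lists of equal length, an entry for each row: "dr": the turn, a rotation vector about the tool's x, y, z in degrees, a list of three; "slide": the shift along the tool's x, y, z in cm, a list of three; "gripper": the opening, from 0 (shut) to 1 (fully open). A call has 1 to 20 rows; each row shifts and turns the commanded pose from where the row before left it, along the tool's axes as they then stand; what a row does not reach is not made up. A row lasts 1/8 s, in which the tool goes at most 62.5 mm and 10.7 degrees, less where a joint would pass 70% of its speed; a pose out of reach is approached as far as the arm can. A call with a gripper value outside its range is refused whole. The fingers move at their own pace and stop on an object; "squeeze" is the grip in N (left out, the last holds). Time passes only in rows, so rows that do not move let the fingers close. It gives the time, the measured TCP pose, the force, the opening and the grip force at its end, in the units of the state.
- robot.sense(): the state, without advancing time (a new reading comes with each control period).
- robot.snapshot(name): name is "scene" or "top"; returns the picture (384x512x3 uint8, red, green, blue); there is no depth.
- robot.camera_info(name): a dict with "fx", "fy", "cx", "cy" (pixels), "dist_coeffs" ([k1, k2, p1, p2, k3] as OpenCV has them; the pictures are not rectified), "position" and "orientation" of the camera in the world. Camera axes: x right, y down, z forward; pixel columns grow to the right and rows downward; lengths in mm; the calibration is good to about 2 mm. A picture is of the moment at which its call begins. camera_info takes no time and is no camera call.
- robot.close_job(): hands the job in; it is judged then, once.
The state is a dict: "t": time; "joint_positions": joint angles; "joint_vel": joint speeds; "joint_torque": joint torques, N m; "tool_pos": TCP position; "tool_rot": TCP orientation; "force": force on the tool from outside, world axes, zero at the start; "torque": the same for the moment, N m; "finger_gap": finger opening in mm; "gripper_force": force on a finger pad.
Only numpy, scipy, OpenCV 4.12 (cv2) and the standard library are available. Lean on these libraries where they do the work, as an engineer would, in place of code of your own. Each camera call takes 0.05 s, during which the arm holds its last target. There are 200 camera calls.

## Working session

There is one attempt and no reset: what is moved stays moved. The work goes in short steps, Python scripts to look and compute and a tool call to move; the robot and the scene stay as the last step left them, time stands still between calls to the robot, and variables do not carry over. Pictures are saved under pics/ and viewed, at most 10 in all, crops included, and the job is handed in when it is done.

Besides the shell and the picture viewer there is one more tool, called in YAML: its name, and indented under it one key for each argument. drive_tool: Moves the arm, as the interface text tells. Its arguments: {"type":"object","properties":{"dr":{"type":"array","items":{"type":"array","items":{"type":"number"}}},"slide":{"type":"array","items":{"type":"array","items":{"type":"number"}}},"gripper":{"type":"array","items":{"type":"number"}},"squeeze":{"type":"number"}},"required":["dr","slide","gripper"]}

```bash
mkdir -p pics; ls
python3 - <<'E'
from bench import robot
import cv2
s=robot.sense();print({k:s[k] for k in("t","tool_pos","tool_rot","force","finger_gap")})
for n in("scene","top"):
    im=robot.snapshot(n);cv2.imwrite(f"pics/{n}0.png",im[:,:,::-1]);print(n,robot.camera_info(n))
E
```

```text
pics
{'t': 0.0, 'tool_pos': array([ 216.4115626 , -612.33739116,  230.20847094]), 'tool_rot': array([-3.09448361e+00, -5.30841688e-01,  6.07872755e-04]), 'force': array([0.30492808, 0.22694495, 0.34536008]), 'finger_gap': 85.45842999644377}
scene {'fx': 365.7779815858937, 'fy': 365.7779815858937, 'cx': 255.11887433507457, 'cy': 189.4101833555102, 'dist_coeffs': array([-0.05288192,  0.        ,  0.        ,  0.        ,  0.        ]), 'position': array([1222.58692604,   91.22924783,  591.97108387]), 'orientation': array([-1.53753911, -1.79536523,  0.90964954])}
top {'fx': 393.36541813315665, 'fy': 393.36541813315665, 'cx': 256.79480984695147, 'cy': 187.54258928265304, 'dist_coeffs': array([-0.02421055,  0.        ,  0.        ,  0.        ,  0.        ]), 'position': array([ 348.1357568 ,  -30.63727558, 1180.93048737]), 'orientation': array([-2.21726478,  1.99713553, -0.19761197])}
```

View pics/scene0.png

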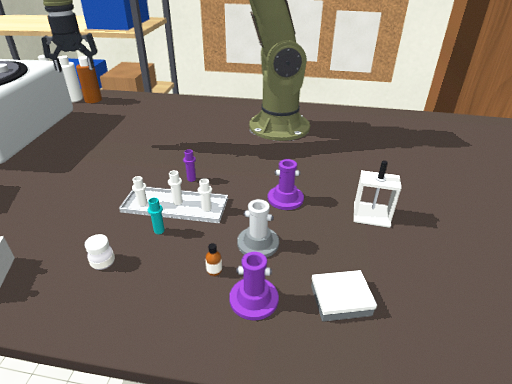

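View pics/top0.png

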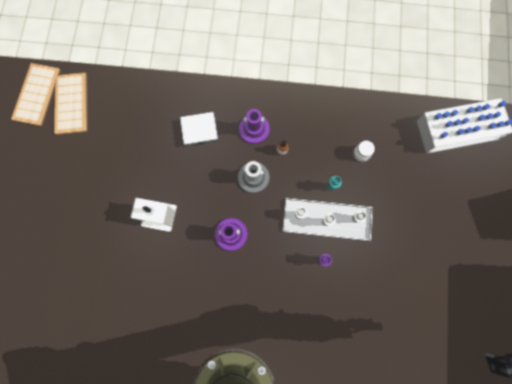

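The scene picture shows the tray with three white inserts around (175,195), the grey bucket at (258,225), the rod stand at (378,195), purple and turquoise decoys, the oil bottle (213,260), jar (100,252) and slide box (343,293). The top picture has the bucket at (254,172), the stand at (152,212) and the inserts at (301,213), (329,220) and (360,217). Next I enlarge both.

```bash
cat > h.py <<'E'
import numpy as np,cv2
from bench import robot
from scipy.spatial.transform import Rotation as R
C={}
def cam(n):
    if n not in C:
        c=robot.camera_info(n);C[n]=(np.array([[c["fx"],0,c["cx"]],[0,c["fy"],c["cy"]],[0,0,1]]),c["dist_coeffs"],R.from_rotvec(c["orientation"]).as_matrix(),c["position"])
    return C[n]
def ray(n,uv):
    K,d,M,p=cam(n);q=cv2.undistortPoints(np.array([[uv]],float),K,d)[0,0]
    v=M@np.r_[q,1];return p,v/np.linalg.norm(v)
def plane(n,uv,z):
    p,v=ray(n,uv);return (p+v*(z-p[2])/v[2]).round(1)
def tri(a,b):
    (p,v),(q,w)=ray("scene",a),ray("top",b)
    s=np.linalg.lstsq(np.c_[v,-w],q-p,rcond=None)[0]
    A,B=p+v*s[0],q+w*s[1];return ((A+B)/2).round(1),round(np.linalg.norm(A-B),1)
def proj(n,X):
    K,d,M,p=cam(n);return cv2.projectPoints(((np.atleast_2d(X)-p)@M),np.zeros(3),np.zeros(3),K,d)[0][:,0].round(1)
def crop(im,x,y,w,h,k): return cv2.resize(im[y:y+h,x:x+w],None,fx=k,fy=k,interpolation=cv2.INTER_CUBIC)
E
python3 - <<'E'
from h import *
s=cv2.imread("pics/scene0.png");t=cv2.imread("pics/top0.png")
a=np.vstack([crop(s,120,155,160,100,5)]);b=np.vstack([crop(t,225,150,160,100,4)[:, :640]])
m=np.zeros((600,800,3),np.uint8)
m[:300,:400]=crop(s,120,165,100,75,4);m[:300,400:]=crop(s,230,185,50,75*1//2*2//2+0,8)[:300,:400] if 0 else cv2.resize(s[190:260,230:323],(400,300))*0+crop(s,225,185,100,75,4)
m[300:,:400]=crop(t,280,185,100,75,4);m[300:,400:600]=crop(t,225,145,50,75,4);m[300:,600:]=crop(t,125,180,50,75,4)
m[:300,600:]=crop(s,355,155,50,75,4)
cv2.imwrite("pics/m0.png",m)
E
```

```text
(no output)
```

View pics/m0.png

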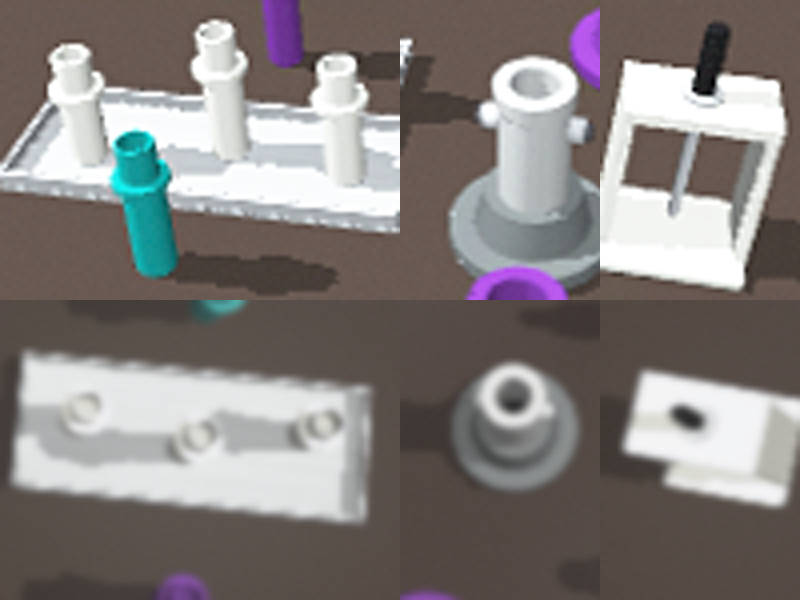

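The mosaic shows, in the scene view, neck tops at (137,178), (174,173) and (204,181), the bucket mouth at (259,206) and the rod's collar at (381,179). In the top view the necks are at (301,212), (329,220) and (360,217), the mouth at (253,169) and the rod handle's top around (145,207).

Run:
```python
from h import *
for n,a,b,f in(("+y",(203.9,181.1),(300.9,211.9),(206.7,210)),("mid",(173.6,172.9),(328.6,220.1),(178,203)),("-y",(137.4,178.4),(360.1,216.6),(143,205))):
    X,e=tri(a,b);print(n,X,e,"top-plane z=90",plane("top",b,90),"foot",plane("scene",f,3))
print("bucket",tri((259.1,206.3),(253.3,169.1)),plane("scene",(259.1,206.3),112),plane("top",(253.3,169.1),112))
print("collar",plane("scene",(381,179.1),116),"handle",tri((384.4,161.8),(144.3,207.5)),plane("scene",(384.4,161.8),160),plane("top",(144.3,207.5),160),plane("top",(150.3,211.5),116))
s=robot.sense();print(R.from_rotvec(s["tool_rot"]).as_matrix().round(3))
```

```text
+y [ 513.3 -136.3   84.7] 3.6 top-plane z=90 [ 512.1 -134.1   90. ] foot [ 524.1 -134.1    3. ]
mid [ 498.2 -216.1   90.2] 7.1 top-plane z=90 [ 497.2 -212.7   90. ] foot [ 508.  -215.6    3. ]
-y [ 519.1 -305.7   77.7] 6.4 top-plane z=90 [ 516.  -299.6   90. ] foot [ 530.9 -302.9    3. ]
bucket (array([616.7,  11.6, 106.3]), np.float64(1.7)) [623.6  13.3 112. ] [615.3  10.5 112. ]
collar [482.2 281.4 116. ] handle (array([470.6, 283. , 156.7]), np.float64(1.4)) [476.6 280.7 160. ] [470.3 282.7 160. ] [466.4 278.  116. ]
[[ 0.943  0.333 -0.001]
 [ 0.333 -0.943  0.002]
 [-0.    -0.002 -1.   ]]
```

drive_tool:
  dr:
    - [0, 0, -7.05]
    - [0, 0, -7.05]
    - [0, 0, -7.05]
    - [0, 0, -7.05]
    - [0, 0, -7.05]
    - [0, 0, -7.05]
    - [0, 0, -7.05]
    - [0, 0, -7.05]
    - [0, 0, -7.05]
    - [0, 0, -7.05]
    - [0, 0, 0]
    - [0, 0, 0]
    - [0, 0, 0]
    - [0, 0, 0]
    - [0, 0, 0]
    - [0, 0, 0]
    - [0, 0, 0]
    - [0, 0, 0]
    - [0, 0, 0]
    - [0, 0, 0]
  slide:
    - [0, 0, -0.7]
    - [0, 0, -0.7]
    - [0, 0, -0.7]
    - [0, 0, -0.7]
    - [0, 0, -0.7]
    - [0, 0, -0.7]
    - [0, 0, -0.7]
    - [0, 0, -0.7]
    - [0, 0, -0.7]
    - [0, 0, -0.7]
    - [4.1, 2.6, 0]
    - [4.1, 2.6, 0]
    - [4.1, 2.6, 0]
    - [4.1, 2.6, 0]
    - [4.1, 2.6, 0]
    - [4.1, 2.6, 0]
    - [4.1, 2.6, 0]
    - [4.1, 2.6, 0]
    - [4.1, 2.6, 0]
    - [4.1, 2.6, 0]
  gripper: [0.6, 0.6, 0.6, 0.6, 0.6, 0.6, 0.6, 0.6, 0.6, 0.6, 0.6, 0.6, 0.6, 0.6, 0.6, 0.6, 0.6, 0.6, 0.6, 0.6]
  squeeze: 25

```text
t: 2.6
tool_pos: [477.2, -201.6, 301.0]
tool_rot: [-2.222, -2.221, 0.001]
force: [0.1, -0.2, -0.3]
finger_gap: 51.1
gripper_force: 0.0
```

drive_tool:
  dr:
    - [0, 0, 0]
    - [0, 0, 0]
    - [0, 0, 0]
    - [0, 0, 0]
    - [0, 0, 0]
    - [0, 0, 0]
    - [0, 0, 0]
    - [0, 0, 0]
    - [0, 0, 0]
    - [0, 0, 0]
    - [0, 0, 0]
    - [0, 0, 0]
    - [0, 0, 0]
    - [0, 0, 0]
  slide:
    - [4, 0, 0]
    - [4, 0, 0]
    - [4, 0, 0]
    - [4, 0, 0]
    - [4, 0, 0]
    - [4, 0, 0]
    - [4, 0, 0]
    - [4, 0, 0]
    - [4, 0, 0]
    - [4, 0, 2]
    - [4, 0, 3]
    - [4.1, 0, 3]
    - [0, 0, 3]
    - [0, 0, 0]
  gripper: [0.6, 0.6, 0.6, 0.6, 0.6, 0.6, 0.6, 0.6, 0.6, 0.6, 0.6, 0.6, 0.6, 0.6]

```text
t: 4.35
tool_pos: [475.3, 277.3, 188.8]
tool_rot: [-2.219, -2.221, 0.008]
force: [-0.3, -0.6, -0.1]
finger_gap: 51.0
gripper_force: 0.0
```

Run:
```python
from h import *
s=robot.sense();p=s["tool_pos"];print(p)
a=robot.snapshot("scene")[:,:,::-1];b=robot.snapshot("top")[:,:,::-1]
cv2.imwrite("pics/s1.png",a);cv2.imwrite("pics/t1.png",b)
a=a.copy()
m=np.hstack([crop(a,340,105,75,110,5),crop(b,105,155,75,110,5)]);cv2.imwrite("pics/m1.png",m)
print(proj("scene",p),proj("top",p))
```

```text
[475.34146697 277.2561602  188.83395063]
[[385.5 150.4]] [[143.5 204.1]]
```

View pics/m1.png

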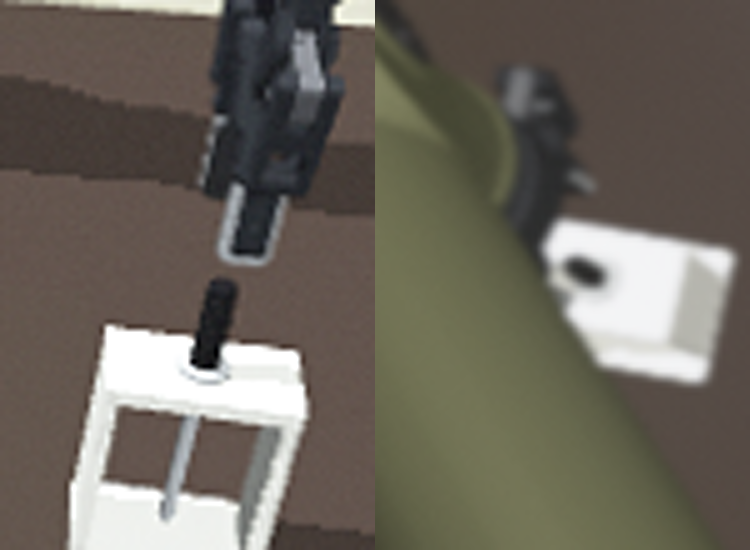

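The enlarged crops show the near finger's tip at scene (389,157), the handle's top at (385,162) and the collar at (381,179). In the top view the handle's top is around (145,208), partly beside the arm.

Run:
```python
from h import *
p=np.array([475.3,277.3,188.8])
print("finger near/far",proj("scene",[p+[25.5,0,0],p+[32,0,0],p-[25.5,0,0]]))
for x in(465,470,475):
  for y in (277,281,285): print(x,y,proj("scene",[[x,y,160],[x,y,114]]).tolist(),proj("top",[[x,y,160],[x,y,116]]).tolist())
```

```text
finger near/far [[387.1 156.1]
 [387.5 157.6]
 [383.9 144.9]]
465 277 [[382.1, 159.1], [378.0, 175.6]] [[146.1, 209.7], [150.6, 212.0]]
465 281 [[383.8, 159.2], [379.7, 175.8]] [[144.6, 209.5], [149.1, 211.9]]
465 285 [[385.6, 159.4], [381.5, 175.9]] [[143.1, 209.4], [147.7, 211.7]]
470 277 [[382.4, 160.2], [378.3, 176.8]] [[146.4, 207.8], [150.9, 210.2]]
470 281 [[384.1, 160.3], [380.0, 176.9]] [[144.9, 207.7], [149.4, 210.1]]
470 285 [[385.9, 160.5], [381.7, 177.1]] [[143.4, 207.5], [148.0, 209.9]]
475 277 [[382.6, 161.3], [378.6, 177.9]] [[146.7, 206.0], [151.2, 208.4]]
475 281 [[384.4, 161.4], [380.3, 178.1]] [[145.2, 205.8], [149.7, 208.3]]
475 285 [[386.2, 161.6], [382.0, 178.3]] [[143.7, 205.6], [148.3, 208.1]]
```

drive_tool:
  dr:
    - [0, 0, 0]
    - [0, 0, 0]
    - [0, 0, 0]
    - [0, 0, 0]
    - [0, 0, 0]
    - [0, 0, 0]
    - [0, 0, 0]
    - [0, 0, 0]
    - [0, 0, 0]
    - [0, 0, 0]
    - [0, 0, 0]
    - [0, 0, 0]
    - [0, 0, 0]
    - [0, 0, 0]
  slide:
    - [0.3, -0.2, 0]
    - [0, 0, 1.5]
    - [0, 0, 1.5]
    - [0, 0, 1.5]
    - [0, 0, 1.5]
    - [0, 0, 0.6]
    - [0, 0, 0]
    - [0, 0, 0]
    - [0, 0, 0]
    - [0, 0, 0]
    - [0, 0, 0]
    - [0, 0, 0]
    - [0, 0, 0]
    - [0, 0, 0]
  gripper: [0.6, 0.6, 0.6, 0.6, 0.6, 0.6, 0.6, 0, 0, 0, 0, 0, 0, 0]
  squeeze: 40

```text
t: 6.2
tool_pos: [474.6, 281.4, 125.8]
tool_rot: [-2.221, -2.221, 0.001]
force: [-4.9, -1.3, 5.7]
finger_gap: 12.8
gripper_force: 39.0
```

Run:
```python
from h import *
s=robot.sense();print(s["tool_pos"],s["tool_rot"],s["finger_gap"],s["force"],s["gripper_force"])
```

```text
[474.59051519 281.37037985 125.75450976] [-2.22137666e+00 -2.22109223e+00  8.14629326e-04] 12.761497456338216 [-4.91326054 -1.33294168  5.72661234] 39.02783989906311
```

drive_tool:
  dr:
    - [0, 0, 0]
    - [0, 0, 0]
    - [0, 0, 0]
    - [0, 0, 0]
    - [0, 0, 0]
    - [0, 0, 0]
    - [0, 0, 0]
    - [0, 0, 0]
    - [0, 0, 0]
    - [0, 0, 0]
    - [0, 0, 0]
    - [0, 0, 0]
    - [0, 0, 0]
    - [0, 0, 0]
    - [0, 0, 0]
    - [0, 0, 0]
  slide:
    - [0, 0, -1]
    - [0, 0, -2]
    - [0, 0, -2]
    - [0, 0, -2]
    - [0, 0, -2]
    - [0, 0, -2]
    - [0, 0, 0]
    - [-3.4, 1.8, 0]
    - [-3.4, 1.8, 0]
    - [-3.4, 1.8, 0]
    - [-3.4, 1.8, 0]
    - [-3.4, 1.8, 0]
    - [-3.4, 1.8, 0]
    - [-3.4, 1.8, 0]
    - [-3.3, 1.8, 0]
    - [0, 0, 0]
  gripper: [0, 0, 0, 0, 0, 0, 0, 0, 0, 0, 0, 0, 0, 0, 0, 0]

```text
t: 8.2
tool_pos: [619.9, 4.9, 233.6]
tool_rot: [-2.229, -2.213, 0.003]
force: [0.2, -0.2, -1.5]
finger_gap: 13.0
gripper_force: 39.1
```

Run:
```python
from h import *
s=robot.sense();p=s["tool_pos"];print(p,s["tool_rot"],s["finger_gap"],s["force"])
a=robot.snapshot("scene")[:,:,::-1];b=robot.snapshot("top")[:,:,::-1]
cv2.imwrite("pics/s2.png",a);cv2.imwrite("pics/t2.png",b)
m=np.hstack([crop(a,220,130,75,110,5),crop(b,215,125,75,110,5)]);cv2.imwrite("pics/m2.png",m)
q=p-[0,0,104];print(proj("scene",q),proj("top",q))
```

```text
[619.9163776    4.87168965 233.57633563] [-2.22931332 -2.21294552  0.00301327] 13.019657713635421 [ 0.17598135 -0.19194204 -1.51453548]
[[255.5 198.2]] [[255.4 166.1]]
```

View pics/m2.png

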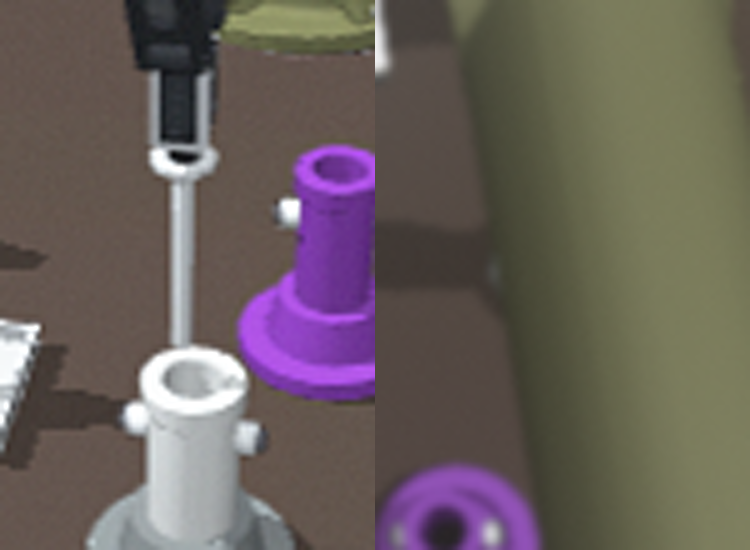

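The scene crop shows the rod's tip at about (256,199), just behind and above the mouth centred on (259,206). The top view is blocked by the arm.

Run:
```python
from h import *
print(plane("scene",(258.8,206.2),112),plane("scene",(258.1,205.6),112),plane("scene",(258.1,205.0),112))
for X in ([619,11,112],[617,11,112]): print(proj("top",X))
```

```text
[623.4  12.6 112. ] [621.6  10.9 112. ] [619.6  10.6 112. ]
[[253.3 167.8]]
[[253.2 168.5]]
```

drive_tool:
  dr:
    - [0, 0, 0]
    - [0, 0, 0]
    - [0, 0, 0]
    - [0, 0, 0]
    - [0, 0, 0]
    - [0, 0, 0]
    - [0, 0, 0]
    - [0, 0, 0]
    - [0, 0, 0]
    - [0, 0, 0]
  slide:
    - [0.6, -0.1, 0]
    - [0, 0, 0.6]
    - [0, 0, 0.6]
    - [0, 0, 0.8]
    - [0, 0, 0.8]
    - [0, 0, 0.8]
    - [0, 0, 0.8]
    - [0, 0, 0.6]
    - [0, 0, 0.2]
    - [0, 0, 0]
  gripper: [0, 0, 0, 0, 0, 0, 0, 0, 0, 0]

```text
t: 9.55
tool_pos: [618.0, 15.9, 183.3]
tool_rot: [-2.222, -2.221, 0.0]
force: [-0.3, 0.3, -0.5]
finger_gap: 12.6
gripper_force: 39.1
```

drive_tool:
  dr:
    - [0, 0, 0]
    - [0, 0, 0]
    - [0, 0, 0]
    - [0, 0, 0]
    - [0, 0, 0]
    - [0, 0, 0]
  slide:
    - [-0.5, 0.1, 0]
    - [0, 0, 0.2]
    - [0, 0, 0.2]
    - [0, 0, 0.2]
    - [0, 0, 0.2]
    - [0, 0, 0]
  gripper: [0, 0, 0, 0, 0, 0]

```text
t: 10.3
tool_pos: [618.8, 11.0, 175.1]
tool_rot: [-2.222, -2.221, 0.001]
force: [-0.2, -0.2, -0.1]
finger_gap: 12.9
gripper_force: 39.1
```

drive_tool:
  dr:
    - [0, 0, 0]
    - [0, 0, 0]
    - [0, 0, 0]
    - [0, 0, 0]
    - [0, 0, 0]
  slide:
    - [0, 0, 0.1]
    - [0, 0, 0.1]
    - [0, 0, 0.1]
    - [0, 0, 0.1]
    - [0, 0, 0]
  gripper: [0, 0, 0, 0, 0]

```text
t: 10.92
tool_pos: [618.9, 10.9, 171.2]
tool_rot: [-2.222, -2.221, 0.0]
force: [0.2, 0.1, -1.2]
finger_gap: 12.9
gripper_force: 39.1
```

drive_tool:
  dr:
    - [0, 0, 0]
    - [0, 0, 0]
    - [0, 0, 0]
    - [0, 0, 0]
  slide:
    - [0, 0, 0.1]
    - [0, 0, 0.1]
    - [0, 0, 0.1]
    - [0, 0, 0]
  gripper: [0, 0, 0, 0]

```text
t: 11.42
tool_pos: [618.9, 10.9, 168.2]
tool_rot: [-2.222, -2.221, 0.0]
force: [0.4, 0.3, -0.5]
finger_gap: 12.7
gripper_force: 39.1
```

Tip is about z = 64 with no contact yet.

drive_tool:
  dr:
    - [0, 0, 0]
    - [0, 0, 0]
    - [0, 0, 0]
    - [0, 0, 0]
  slide:
    - [0, 0, 0.1]
    - [0, 0, 0.1]
    - [0, 0, 0.1]
    - [0, 0, 0]
  gripper: [0, 0, 0, 0]

```text
t: 11.92
tool_pos: [618.8, 10.9, 165.1]
tool_rot: [-2.222, -2.221, 0.0]
force: [0.2, 0.5, -0.0]
finger_gap: 13.2
gripper_force: 39.1
```

drive_tool:
  dr:
    - [0, 0, 0]
    - [0, 0, 0]
    - [0, 0, 0]
    - [0, 0, 0]
  slide:
    - [0, 0, 0.1]
    - [0, 0, 0.1]
    - [0, 0, 0.1]
    - [0, 0, 0]
  gripper: [0, 0, 0, 0]

```text
t: 12.42
tool_pos: [618.9, 10.9, 162.2]
tool_rot: [-2.222, -2.221, 0.0]
force: [-0.9, 0.4, -0.7]
finger_gap: 12.7
gripper_force: 39.1
```

drive_tool:
  dr:
    - [0, 0, 0]
    - [0, 0, 0]
    - [0, 0, 0]
    - [0, 0, 0]
  slide:
    - [0, 0, 0.1]
    - [0, 0, 0.1]
    - [0, 0, 0.1]
    - [0, 0, 0]
  gripper: [0, 0, 0, 0]

```text
t: 12.92
tool_pos: [619.0, 11.0, 159.6]
tool_rot: [2.222, 2.221, -0.0]
force: [-0.2, -0.1, 2.0]
finger_gap: 12.7
gripper_force: 39.3
```

drive_tool:
  dr:
    - [0, 0, 0]
    - [0, 0, 0]
    - [0, 0, 0]
    - [0, 0, 0]
  slide:
    - [0, 0, 0.1]
    - [0, 0, 0.1]
    - [0, 0, 0]
    - [0, 0, 0]
  gripper: [0, 0, 0, 0]

```text
t: 13.42
tool_pos: [619.4, 11.1, 158.8]
tool_rot: [2.221, 2.22, 0.001]
force: [-1.2, -1.3, 8.3]
finger_gap: 13.4
gripper_force: 40.3
```

drive_tool:
  dr:
    - [0, 0, 0]
    - [0, 0, 0]
    - [0, 0, 0]
    - [0, 0, 0]
    - [0, 0, 0]
    - [0, 0, 0]
    - [0, 0, 0]
    - [0, 0, 0]
    - [0, 0, 0]
  slide:
    - [0, 0, 0]
    - [0, 0, 0]
    - [0, 0, 0]
    - [0, 0, -1]
    - [0, 0, -2]
    - [0, 0, -2]
    - [0, 0, -2]
    - [0, 0, -1]
    - [0, 0, 0]
  gripper: [0, 0, 0, 0, 0, 0, 0, 0, 0]

```text
t: 14.55
tool_pos: [619.4, 11.0, 238.3]
tool_rot: [2.221, 2.22, 0.001]
force: [-0.1, -0.8, -0.7]
finger_gap: 13.1
gripper_force: 39.1
```

drive_tool:
  dr:
    - [0, 0, 0]
    - [0, 0, 0]
    - [0, 0, 0]
    - [0, 0, 0]
    - [0, 0, 0]
    - [0, 0, 0]
    - [0, 0, 0]
    - [0, 0, 0]
    - [0, 0, 0]
    - [0, 0, 0]
    - [0, 0, 0]
  slide:
    - [2, -1, 0]
    - [3.5, -2, 0]
    - [3.5, -2, 0]
    - [3.5, -2, 0]
    - [3.5, -2, 0]
    - [3.5, -2, 0]
    - [3.5, -2, 0]
    - [3, -1.2, 0]
    - [1, -0.4, 0]
    - [0, 0, 0]
    - [0, 0, 0]
  gripper: [0, 0, 0, 0, 0, 0, 0, 0, 0, 0, 0]

```text
t: 15.92
tool_pos: [473.8, 279.4, 236.8]
tool_rot: [2.224, 2.218, -0.002]
force: [0.7, -0.5, -0.5]
finger_gap: 12.8
gripper_force: 39.1
```

Run:
```python
from h import *
s=robot.sense();p=s["tool_pos"];print(p,s["tool_rot"])
a=robot.snapshot("scene")[:,:,::-1]
cv2.imwrite("pics/s3.png",a)
b=cv2.imread("pics/scene0.png")
cv2.imwrite("pics/m3.png",np.hstack([crop(a,345,110,70,110,5),crop(b,345,110,70,110,5)]))
print(proj("scene",p-[0,0,103.75]))
```

```text
[473.81187145 279.4392751  236.84544094] [ 2.22414529e+00  2.21810849e+00 -1.58737537e-03]
[[381.2 171. ]]
```

View pics/m3.png

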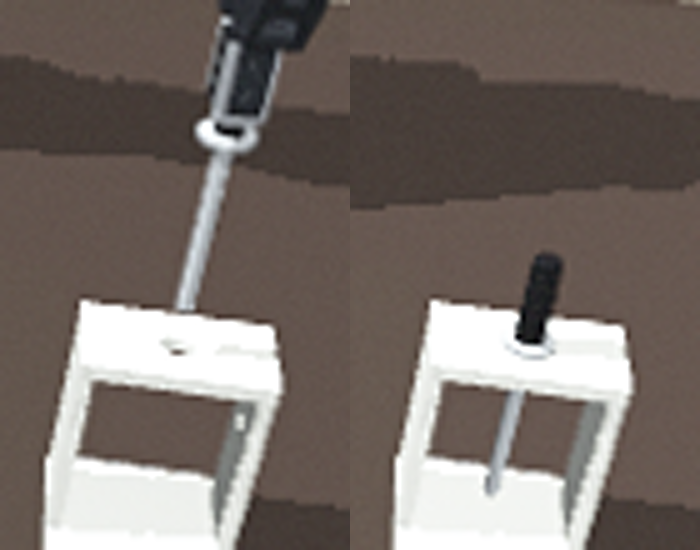

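The left crop shows the rod's tip at about (382,172), right above the hole at (381,179). The right crop is the original hanging pose.

drive_tool:
  dr:
    - [0, 0, 0]
    - [0, 0, 0]
    - [0, 0, 0]
    - [0, 0, 0]
    - [0, 0, 0]
  slide:
    - [0.1, 0, 0]
    - [0, 0, 0.6]
    - [0, 0, 0.6]
    - [0, 0, 0.6]
    - [0, 0, 0]
  gripper: [0, 0, 0, 0, 0]

```text
t: 16.6
tool_pos: [472.7, 281.8, 218.5]
tool_rot: [-2.222, -2.221, 0.002]
force: [0.3, 0.5, -0.8]
finger_gap: 12.6
gripper_force: 39.1
```

Correct x by about +1.5 mm, then go into the hole slowly.

drive_tool:
  dr:
    - [0, 0, 0]
    - [0, 0, 0]
    - [0, 0, 0]
    - [0, 0, 0]
    - [0, 0, 0]
  slide:
    - [0, 0.15, 0]
    - [0, 0, 0.4]
    - [0, 0, 0.4]
    - [0, 0, 0.4]
    - [0, 0, 0]
  gripper: [0, 0, 0, 0, 0]

```text
t: 17.23
tool_pos: [474.4, 281.8, 206.8]
tool_rot: [-2.222, -2.221, 0.001]
force: [0.1, -0.5, -0.3]
finger_gap: 12.9
gripper_force: 39.1
```

drive_tool:
  dr:
    - [0, 0, 0]
    - [0, 0, 0]
    - [0, 0, 0]
    - [0, 0, 0]
    - [0, 0, 0]
    - [0, 0, 0]
    - [0, 0, 0]
    - [0, 0, 0]
  slide:
    - [0, 0, 0.8]
    - [0, 0, 1.2]
    - [0, 0, 1.2]
    - [0, 0, 1.2]
    - [0, 0, 1.2]
    - [0, 0, 1.0]
    - [0, 0, 0.7]
    - [0, 0, 0]
  gripper: [0, 0, 0, 0, 0, 0, 0, 0]

```text
t: 18.23
tool_pos: [474.3, 281.9, 133.7]
tool_rot: [-2.222, -2.221, 0.001]
force: [0.2, -0.5, 0.2]
finger_gap: 12.6
gripper_force: 39.1
```

Free in the hole, with 8 mm to go.

drive_tool:
  dr:
    - [0, 0, 0]
    - [0, 0, 0]
    - [0, 0, 0]
    - [0, 0, 0]
    - [0, 0, 0]
  slide:
    - [0, 0, 0.3]
    - [0, 0, 0.2]
    - [0, 0, 0.1]
    - [0, 0, 0.1]
    - [0, 0, 0]
  gripper: [0, 0, 0, 0, 0]

```text
t: 18.85
tool_pos: [474.5, 282.1, 127.2]
tool_rot: [-2.222, -2.221, 0.0]
force: [-0.9, 0.3, 0.0]
finger_gap: 13.1
gripper_force: 39.1
```

drive_tool:
  dr:
    - [0, 0, 0]
    - [0, 0, 0]
    - [0, 0, 0]
  slide:
    - [0, 0, 0.05]
    - [0, 0, 0.05]
    - [0, 0, 0]
  gripper: [0, 0, 0]

```text
t: 19.23
tool_pos: [474.5, 282.0, 126.2]
tool_rot: [-2.222, -2.221, 0.0]
force: [-1.9, -0.1, 0.4]
finger_gap: 12.8
gripper_force: 39.1
```

drive_tool:
  dr:
    - [0, 0, 0]
    - [0, 0, 0]
    - [0, 0, 0]
  slide:
    - [0, 0, 0.05]
    - [0, 0, 0.05]
    - [0, 0, 0]
  gripper: [0, 0, 0]

```text
t: 19.6
tool_pos: [474.5, 282.1, 125.7]
tool_rot: [2.222, 2.221, -0.0]
force: [-2.8, -0.5, 5.7]
finger_gap: 12.8
gripper_force: 39.5
```

drive_tool:
  dr:
    - [0, 0, 0]
    - [0, 0, 0]
    - [0, 0, 0]
    - [0, 0, 0]
    - [0, 0, 0]
    - [0, 0, 0]
    - [0, 0, 0]
    - [0, 0, 0]
    - [0, 0, 0]
    - [0, 0, 0]
    - [0, 0, 0]
  slide:
    - [0, 0, 0]
    - [0, 0, 0]
    - [0, 0, 0]
    - [0, 0, 0]
    - [0, 0, -1.5]
    - [0, 0, -2]
    - [0, 0, -2]
    - [0, 0, -2]
    - [0, 0, -2]
    - [0, 0, -1]
    - [0, 0, 0]
  gripper: [0.6, 0.6, 0.6, 0.6, 0.6, 0.6, 0.6, 0.6, 0.6, 0.6, 0.6]

```text
t: 20.98
tool_pos: [474.9, 282.2, 231.0]
tool_rot: [2.222, 2.22, 0.001]
force: [0.5, -0.6, -0.6]
finger_gap: 51.4
gripper_force: 0.0
```

Run:
```python
from h import *
s=robot.sense();print(s["tool_pos"])
a=robot.snapshot("scene")[:,:,::-1];cv2.imwrite("pics/s4.png",a)
# inserts: white barrels; make an enlarged mosaic
im0=cv2.imread("pics/scene0.png")
d=cv2.absdiff(a,im0)[150:225,350:410].max(2);print("stand diff px",(d>60).sum())
m=np.vstack([crop(im0,125,165,90,55,8),np.zeros((10,720,3),np.uint8),np.hstack([crop(a,350,150,60,75,2),crop(im0,350,150,60,75,2),np.zeros((150,480,3),np.uint8)])])
cv2.imwrite("pics/m4.png",m)
# predicted pixel of neck top, front foot edge for each candidate
cam=np.array([1222.6,91.2])
for n,(x,y) in {"+y":(513,-136),"mid":(498,-215),"-y":(518,-303)}.items():
    f=(cam-[x,y]);f=f/np.linalg.norm(f)
    for L in(51,58,65):
        pr=proj("scene",[[x,y,3+L+29],[x,y,3+L+2.5],[x+10.5*f[0],y+10.5*f[1],3]])
        print(n,L,pr.tolist())
```

```text
[474.91364612 282.15393977 230.95907602]
stand diff px 46
+y 51 [[204.9, 181.7], [205.6, 190.4], [207.3, 209.8]]
+y 58 [[204.6, 179.3], [205.4, 188.1], [207.3, 209.8]]
+y 65 [[204.4, 176.9], [205.2, 185.8], [207.3, 209.8]]
mid 51 [[175.8, 175.4], [177.1, 184.1], [179.8, 203.1]]
mid 58 [[175.5, 173.1], [176.7, 181.8], [179.8, 203.1]]
mid 65 [[175.2, 170.7], [176.4, 179.5], [179.8, 203.1]]
-y 51 [[139.5, 176.7], [141.4, 185.3], [145.4, 204.3]]
-y 58 [[139.1, 174.3], [140.9, 183.1], [145.4, 204.3]]
-y 65 [[138.6, 172.0], [140.4, 180.8], [145.4, 204.3]]
```

View pics/m4.png

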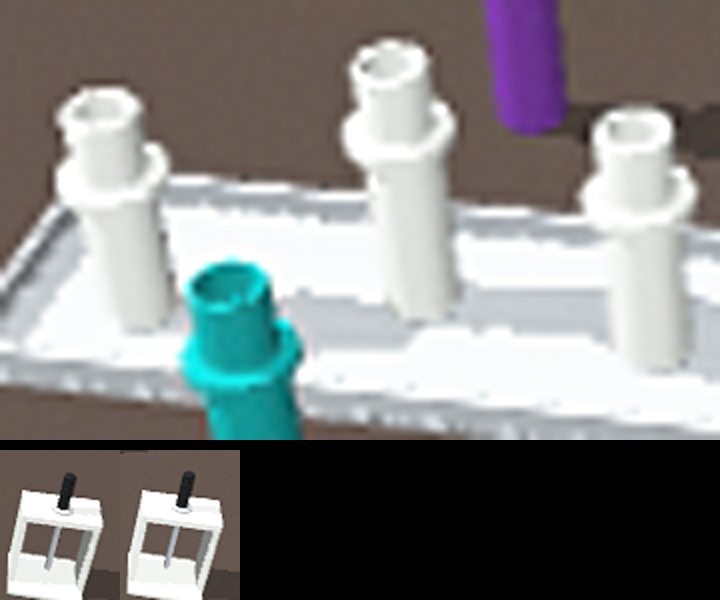

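The long insert is the middle one: its image height of 32.0 px fits 65 mm, against 30.3 px for the +y one (58 mm) and 28.1 px for the -y one (51 mm). Its neck top is at scene (173.7,172.6). The rod hangs as it did at the start.

Run:
```python
from h import *
print(plane("scene",(173.7,172.6),97),plane("top",(328.6,220.1),97))
print(plane("scene",(258.8,206.2),112),plane("top",(253.3,169.1),112))
for X in([497,-214,97],[501,-214,97]):print(proj("scene",X),proj("top",X))
```

```text
[ 506.7 -215.9   97. ] [ 496.2 -211.5   97. ]
[623.4  12.6 112. ] [615.3  10.5 112. ]
[[175.7 170.6]] [[329.5 219.9]]
[[175.2 171.4]] [[329.6 218.5]]
```

drive_tool:
  dr:
    - [0, 0, 0]
    - [0, 0, 0]
    - [0, 0, 0]
    - [0, 0, 0]
    - [0, 0, 0]
    - [0, 0, 0]
    - [0, 0, 0]
    - [0, 0, 0]
    - [0, 0, 0]
    - [0, 0, 0]
    - [0, 0, 0]
    - [0, 0, 0]
    - [0, 0, 0]
    - [0, 0, 0]
    - [0, 0, 0]
    - [0, 0, 0]
  slide:
    - [-2, 0.2, 0]
    - [-4, 0.2, 0]
    - [-4, 0.2, 0]
    - [-4, 0.2, 0]
    - [-4, 0.2, 0]
    - [-4, 0.2, 0]
    - [-4, 0.2, 0]
    - [-4, 0.2, 0]
    - [-4, 0.2, 0]
    - [-4, 0.2, 0]
    - [-4, 0.2, 1.5]
    - [-4, 0.2, 2.5]
    - [-3, 0.2, 2.5]
    - [-0.6, 0, 1]
    - [0, 0, 0]
    - [0, 0, 0]
  gripper: [0.6, 0.6, 0.6, 0.6, 0.6, 0.6, 0.6, 0.6, 0.6, 0.6, 0.6, 0.6, 0.6, 0.6, 0.6, 0.6]

```text
t: 23.02
tool_pos: [501.2, -212.3, 156.2]
tool_rot: [2.219, 2.223, 0.001]
force: [-0.6, 0.4, 0.3]
finger_gap: 51.1
gripper_force: 0.0
```

Run:
```python
from h import *
s=robot.sense();p=s["tool_pos"];print(p,s["tool_rot"])
a=robot.snapshot("scene")[:,:,::-1];b=robot.snapshot("top")[:,:,::-1]
cv2.imwrite("pics/m5.png",np.hstack([crop(a,135,115,75,100,5),crop(b,295,170,75,100,5)]))
print(proj("scene",[p+[26,0,0],p-[26,0,0]]),proj("top",p))
```

```text
[ 501.16962634 -212.31343837  156.22143223] [2.21852920e+00 2.22288356e+00 1.05067946e-03]
[[169.2 156.2]
 [176.4 145.4]] [[333.  215.6]]
```

View pics/m5.png

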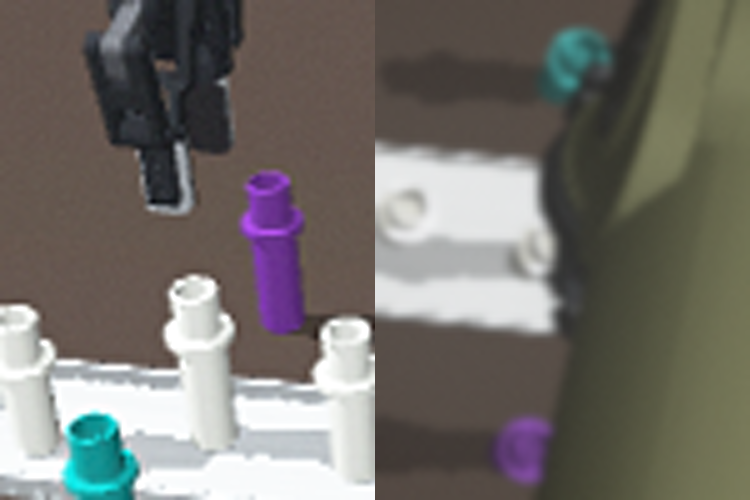

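drive_tool:
  dr:
    - [0, 0, 0]
    - [0, 0, 0]
    - [0, 0, 0]
    - [0, 0, 0]
    - [0, 0, 0]
    - [0, 0, 0]
    - [0, 0, 0]
    - [0, 0, 0]
  slide:
    - [-0.2, 0.1, 1]
    - [0, 0, 1.5]
    - [0, 0, 1.5]
    - [0, 0, 1.5]
    - [0, 0, 1.5]
    - [0, 0, 1]
    - [0, 0, 0]
    - [0, 0, 0]
  gripper: [0.6, 0.6, 0.6, 0.6, 0.6, 0.6, 0.6, 0.6]
  squeeze: 30

```text
t: 24.12
tool_pos: [501.8, -216.1, 75.7]
tool_rot: [2.221, 2.22, 0.0]
force: [0.5, -0.3, 0.1]
finger_gap: 51.4
gripper_force: 0.0
```

Run:
```python
from h import *
s=robot.sense();p=s["tool_pos"];print(p,s["force"])
a=robot.snapshot("scene")[:,:,::-1]
cv2.imwrite("pics/m6.png",crop(a,140,140,70,75,7))
```

```text
[ 501.76743715 -216.13512324   75.72732136] [ 0.52264243 -0.34155474  0.05276138]
```

View pics/m6.png

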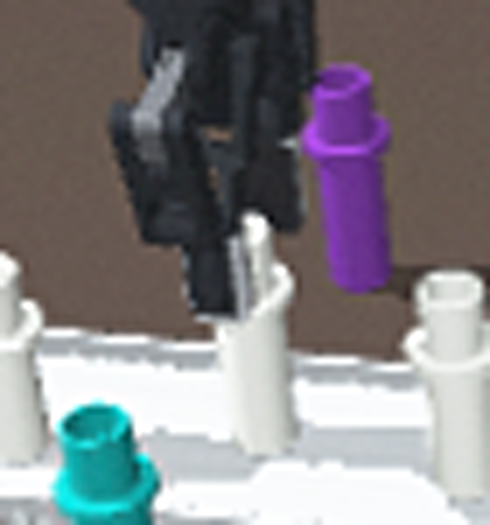

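The near finger, at (171,183), straddles the neck on the insert's axis to about 1 mm in y. Closing now.

drive_tool:
  dr:
    - [0, 0, 0]
    - [0, 0, 0]
    - [0, 0, 0]
    - [0, 0, 0]
    - [0, 0, 0]
    - [0, 0, 0]
    - [0, 0, 0]
    - [0, 0, 0]
  slide:
    - [0.05, 0, 0]
    - [0, 0, 0]
    - [0, 0, 0]
    - [0, 0, 0]
    - [0, 0, 0]
    - [0, 0, 0]
    - [0, 0, 0]
    - [0, 0, 0]
  gripper: [0.4, 0.35, 0.3, 0.2, 0.1, 0, 0, 0]

```text
t: 25.18
tool_pos: [501.6, -215.6, 75.5]
tool_rot: [2.222, 2.22, 0.0]
force: [0.6, 0.4, 2.4]
finger_gap: 22.1
gripper_force: 29.5
```

drive_tool:
  dr:
    - [0, 0, 0]
    - [0, 0, 0]
    - [0, 0, 0]
    - [0, 0, 0]
    - [0, 0, 0]
    - [0, 0, 0]
    - [0, 0, 0]
    - [0, 0, 0]
    - [0, 0, 0]
    - [0, 0, 0]
    - [0, 0, 0]
    - [0, 0, 0]
    - [0, 0, 0]
    - [0, 0, 0]
    - [0, 0, 0]
    - [0, 0, 0]
    - [0, 0, 0]
  slide:
    - [0, 0, -1]
    - [0, 0, -2.3]
    - [0, 0, -2.3]
    - [0, 0, -2.3]
    - [0, 0, -2.3]
    - [0, 0, -2.3]
    - [0, 0, 0]
    - [2, 1, 0]
    - [3, 1.6, 0]
    - [3, 1.6, 0]
    - [3, 1.6, 0]
    - [3, 1.6, 0]
    - [3, 1.6, 0]
    - [3, 1.6, 0]
    - [2, 1, 0]
    - [0.6, 0.3, 0]
    - [0, 0, 0]
  gripper: [0, 0, 0, 0, 0, 0, 0, 0, 0, 0, 0, 0, 0, 0, 0, 0, 0]

```text
t: 27.3
tool_pos: [619.9, 10.1, 199.4]
tool_rot: [-2.221, -2.221, 0.002]
force: [0.4, 0.6, -0.4]
finger_gap: 21.7
gripper_force: 29.5
```

drive_tool:
  dr:
    - [0, 0, 0]
  slide:
    - [0, 0, 0]
  gripper: [0]

```text
t: 27.42
tool_pos: [620.1, 8.8, 199.9]
tool_rot: [2.224, 2.219, -0.002]
force: [0.1, -0.0, -0.4]
finger_gap: 21.7
gripper_force: 29.5
```

```bash
cat > al.py <<'E'
from h import *
s=robot.sense();p=s["tool_pos"];print(p.round(1),s["force"].round(1))
a=robot.snapshot("scene");cv2.imwrite("pics/al.png",a[:,:,::-1])
g=a.min(2).astype(float)
for r in range(170,242,3):
    row=g[r,225:300]; ok=row>120
    n,l=cv2.connectedComponents(ok.astype(np.uint8).reshape(1,-1),connectivity=4)
    segs=[]
    for k in range(1,n):
        i=np.where(l.ravel()==k)[0]
        def sub(i0,i1): return i0+(120-row[i0])/(row[i1]-row[i0])*(i1-i0)
        if i[0]>0 and i[-1]<74: segs.append((round(225+sub(i[0]-1,i[0]),1),round(225+sub(i[-1]+1,i[-1]),1)))
    print(r,[(x,y,round((x+y)/2,1)) for x,y in segs])
print("foot/collar pred",proj("scene",[p-[0,0,72.5],p-[0,0,7.5]]).tolist(),"rim pred",proj("scene",[619,11,112]).tolist())
E
python3 al.py
```

```text
[620.1   8.8 199.9] [ 0.1 -0.  -0.4]
170 [(np.float64(247.5), np.float64(252.2), np.float64(249.8)), (np.float64(260.9), np.float64(264.4), np.float64(262.6)), (np.float64(275.3), np.float64(279.7), np.float64(277.5)), (np.float64(295.4), np.float64(298.3), np.float64(296.8))]
173 [(np.float64(246.8), np.float64(252.2), np.float64(249.5)), (np.float64(260.7), np.float64(265.5), np.float64(263.1)), (np.float64(275.4), np.float64(279.6), np.float64(277.5)), (np.float64(294.7), np.float64(298.7), np.float64(296.7))]
176 [(np.float64(248.1), np.float64(264.4), np.float64(256.2))]
179 [(np.float64(249.4), np.float64(262.4), np.float64(255.9))]
182 [(np.float64(249.3), np.float64(262.4), np.float64(255.8))]
185 [(np.float64(249.3), np.float64(262.3), np.float64(255.8))]
188 [(np.float64(249.3), np.float64(262.3), np.float64(255.8))]
191 [(np.float64(249.3), np.float64(262.2), np.float64(255.8))]
194 [(np.float64(249.3), np.float64(261.9), np.float64(255.6))]
197 [(np.float64(249.3), np.float64(261.8), np.float64(255.6))]
200 [(np.float64(249.5), np.float64(264.6), np.float64(257.0))]
203 [
[... 379 characters left out ...]
(np.float64(248.7), np.float64(270.8), np.float64(259.8))]
221 [(np.float64(248.7), np.float64(266.7), np.float64(257.7))]
224 [(np.float64(248.7), np.float64(266.8), np.float64(257.8))]
227 [(np.float64(247.4), np.float64(266.6), np.float64(257.0))]
230 [(np.float64(242.6), np.float64(266.7), np.float64(254.6)), (np.float64(269.2), np.float64(272.3), np.float64(270.8))]
233 [(np.float64(239.6), np.float64(266.5), np.float64(253.0)), (np.float64(273.3), np.float64(275.6), np.float64(274.5))]
236 [(np.float64(237.7), np.float64(265.1), np.float64(251.4))]
239 [(np.float64(236.9), np.float64(265.8), np.float64(251.4))]
foot/collar pred [[257.3, 199.3], [257.7, 173.3]] rim pred [[258.3, 204.8]]
```

drive_tool:
  dr:
    - [0, 0, 0]
    - [0, 0, 0]
    - [0, 0, 0]
  slide:
    - [0, 0, 0]
    - [0, 0, 0]
    - [0, 0, 0]
  gripper: [0, 0, 0]

```text
t: 27.85
tool_pos: [620.4, 10.2, 200.4]
tool_rot: [2.222, 2.22, -0.0]
force: [-0.3, 0.7, -0.4]
finger_gap: 22.0
gripper_force: 29.5
```

```bash
python3 al.py | sed 's/np.float64//g' | grep -E "^\[|^(179|18.|19.|20.|221|224)|pred"
python3 - <<'E'
from h import *
a=cv2.imread("pics/al.png");b=cv2.imread("pics/scene0.png")
cv2.imwrite("pics/m7.png",np.hstack([crop(a,230,150,60,80,6),crop(b,230,150,60,80,6)]))
E
```

```text
[620.4  10.2 200.4] [-0.3  0.7 -0.4]
179 [((250.1), (263.3), (256.7))]
182 [((250.1), (263.0), (256.6))]
185 [((250.1), (262.9), (256.5))]
188 [((250.1), (262.9), (256.5))]
191 [((250.1), (262.6), (256.4))]
194 [((250.1), (262.6), (256.4))]
197 [((250.1), (262.6), (256.4))]
200 [((250.1), (264.6), (257.4))]
203 [((247.8), (268.5), (258.2))]
206 [((247.2), (269.3), (258.2))]
209 [((247.5), (268.5), (258.0))]
221 [((248.7), (266.7), (257.7))]
224 [((248.6), (266.8), (257.7))]
foot/collar pred [[258.0, 199.3], [258.4, 173.2]] rim pred [[258.3, 204.8]]
```

View pics/m7.png

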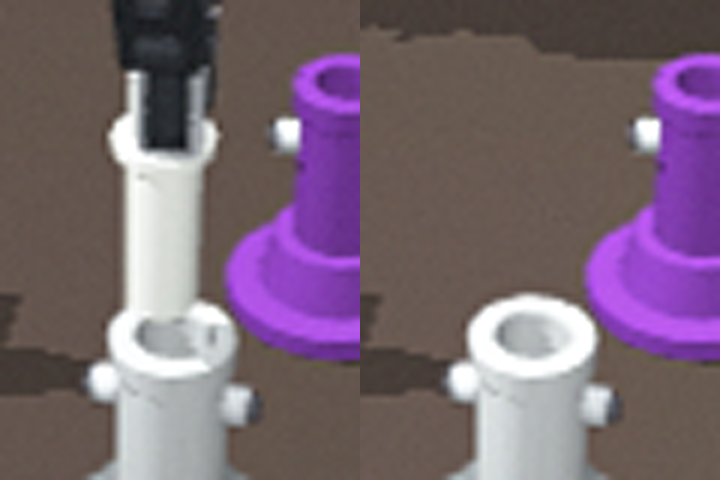

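The insert's barrel axis, at u of about 256.4, is some 1.9 px left of the mouth, which is centred on (258.2,205). The foot's lowest front edge is at row 202.3. Now to work out x.

Run:
```python
from h import *
g=cv2.imread("pics/scene0.png").min(2).astype(float);a=cv2.imread("pics/al.png").min(2).astype(float)
print("rim col 257..260",g[196:216,257:260].mean(1).astype(int).tolist())
print("ins col 254..258",a[194:212,254:259].mean(1).astype(int).tolist())
f=np.array([.99,.13,0])
P=np.array([620.4,6.5,200.4-72.5])
print("foot front",proj("scene",[P+10.5*f,P+12.5*f+[0,0,2]]))
for x in(615,618,621):
  c=np.array([x,11,112]);print(x,proj("scene",[c-22.5*f,c-14.5*f,c+14.5*f,c+13*f-[0,0,3],c+22.5*f])[:,1])
```

```text
rim col 257..260 [81, 78, 90, 208, 255, 248, 200, 178, 181, 180, 179, 177, 177, 195, 255, 254, 247, 177, 180, 182]
ins col 254..258 [220, 220, 218, 218, 218, 218, 218, 218, 219, 182, 161, 164, 162, 162, 168, 216, 254, 253]
foot front [[256.1 202.1]
 [256.1 202. ]]
615 [197.3 199.6 208.  208.6 210.4]
618 [198.1 200.4 208.8 209.5 211.3]
621 [199.  201.2 209.7 210.4 212.2]
```

drive_tool:
  dr:
    - [0, 0, 0]
    - [0, 0, 0]
    - [0, 0, 0]
    - [0, 0, 0]
    - [0, 0, 0]
    - [0, 0, 0]
    - [0, 0, 0]
  slide:
    - [0.38, -0.2, 0]
    - [0, 0, 0.4]
    - [0, 0, 0.4]
    - [0, 0, 0.4]
    - [0, 0, 0.2]
    - [0, 0, 0]
    - [0, 0, 0]
  gripper: [0, 0, 0, 0, 0, 0, 0]

```text
t: 28.78
tool_pos: [618.6, 14.2, 186.4]
tool_rot: [2.222, 2.221, 0.0]
force: [0.0, 0.2, -0.3]
finger_gap: 21.9
gripper_force: 29.5
```

```bash
python3 al.py | sed 's/np.float64//g' | grep -E "^\[|^(185|188|19.|20.|221|224)|pred"
```

```text
[618.6  14.2 186.4] [ 0.   0.2 -0.3]
185 [((252.3), (265.0), (258.6))]
188 [((252.1), (264.9), (258.5))]
191 [((252.1), (264.9), (258.5))]
194 [((252.1), (264.6), (258.4))]
197 [((252.1), (264.6), (258.4))]
200 [((251.3), (264.6), (258.0))]
203 [((247.8), (268.1), (258.0))]
206 [((247.2), (269.3), (258.2))]
209 [((247.5), (268.5), (258.0))]
221 [((248.6), (266.7), (257.6))]
224 [((248.7), (266.8), (257.8))]
foot/collar pred [[259.9, 204.2], [260.4, 178.7]] rim pred [[258.3, 204.8]]
```

drive_tool:
  dr:
    - [0, 0, 0]
    - [0, 0, 0]
    - [0, 0, 0]
    - [0, 0, 0]
  slide:
    - [0, 0, 0.1]
    - [0, 0, 0.1]
    - [0, 0, 0.1]
    - [0, 0, 0]
  gripper: [0, 0, 0, 0]

```text
t: 29.32
tool_pos: [618.4, 14.2, 183.1]
tool_rot: [-2.222, -2.221, 0.0]
force: [0.6, 0.2, -1.2]
finger_gap: 21.9
gripper_force: 29.5
```

drive_tool:
  dr:
    - [0, 0, 0]
    - [0, 0, 0]
    - [0, 0, 0]
  slide:
    - [0, 0, 0.1]
    - [0, 0, 0.05]
    - [0, 0, 0]
  gripper: [0, 0, 0]

```text
t: 29.7
tool_pos: [618.4, 14.2, 181.7]
tool_rot: [-2.222, -2.221, 0.0]
force: [-0.3, 0.2, -0.9]
finger_gap: 21.9
gripper_force: 29.5
```

Foot at z = 109, inside the 29 mm mouth.

drive_tool:
  dr:
    - [0, 0, 0]
    - [0, 0, 0]
    - [0, 0, 0]
  slide:
    - [0, 0, 0.1]
    - [0, 0, 0.05]
    - [0, 0, 0]
  gripper: [0, 0, 0]

```text
t: 30.08
tool_pos: [618.3, 14.2, 180.2]
tool_rot: [-2.222, -2.221, 0.0]
force: [0.1, 0.1, -0.0]
finger_gap: 22.0
gripper_force: 29.4
```

drive_tool:
  dr:
    - [0, 0, 0]
    - [0, 0, 0]
    - [0, 0, 0]
  slide:
    - [0, 0, 0.05]
    - [0, 0, 0.05]
    - [0, 0, 0]
  gripper: [0, 0, 0]

```text
t: 30.45
tool_pos: [618.4, 14.3, 179.6]
tool_rot: [2.222, 2.221, -0.0]
force: [-1.9, 0.3, 3.1]
finger_gap: 21.3
gripper_force: 29.7
```

drive_tool:
  dr:
    - [0, 0, 0]
    - [0, 0, 0]
    - [0, 0, 0]
    - [0, 0, 0]
  slide:
    - [0, -0.06, 0]
    - [0, 0, 0.05]
    - [0, 0, 0.05]
    - [0, 0, 0]
  gripper: [0, 0, 0, 0]

```text
t: 30.95
tool_pos: [617.9, 14.2, 178.7]
tool_rot: [2.222, 2.221, -0.0]
force: [-2.1, -0.2, 4.3]
finger_gap: 21.6
gripper_force: 29.9
```

drive_tool:
  dr:
    - [0, 0, 0]
    - [0, 0, 0]
    - [0, 0, 0]
    - [0, 0, 0]
  slide:
    - [0, -0.06, 0]
    - [0, 0, 0.05]
    - [0, 0, 0.05]
    - [0, 0, 0]
  gripper: [0, 0, 0, 0]

```text
t: 31.45
tool_pos: [617.5, 14.3, 178.0]
tool_rot: [2.222, 2.22, 0.001]
force: [-2.9, 0.0, 8.0]
finger_gap: 21.7
gripper_force: 30.1
```

drive_tool:
  dr:
    - [0, 0, 0]
    - [0, 0, 0]
    - [0, 0, 0]
  slide:
    - [0, -0.05, 0]
    - [0, -0.05, 0]
    - [0, 0, 0]
  gripper: [0, 0, 0]

```text
t: 31.82
tool_pos: [617.2, 14.2, 178.0]
tool_rot: [2.221, 2.219, 0.002]
force: [-0.9, -0.1, 5.1]
finger_gap: 21.9
gripper_force: 30.0
```

drive_tool:
  dr:
    - [0, 0, 0]
    - [0, 0, 0]
    - [0, 0, 0]
  slide:
    - [0, -0.05, 0]
    - [0, -0.05, 0]
    - [0, 0, 0]
  gripper: [0, 0, 0]

```text
t: 32.2
tool_pos: [615.3, 14.1, 176.7]
tool_rot: [2.222, 2.221, 0.0]
force: [0.7, -0.2, 0.2]
finger_gap: 21.4
gripper_force: 29.7
```

```bash
python3 al.py | sed 's/np.float64//g' | grep -E "^\[|^(185|188|19.|20.|221|224)|pred"; python3 -c "
from h import *
s=robot.sense();print(s['torque'],s['tool_rot'])"
```

```text
[615.3  14.1 176.7] [ 0.7 -0.2  0.2]
185 [((251.1), (266.7), (258.9))]
188 [((252.3), (265.0), (258.6))]
191 [((252.3), (264.9), (258.6))]
194 [((252.3), (264.8), (258.6))]
197 [((252.3), (264.6), (258.5))]
200 [((251.4), (264.8), (258.1))]
203 [((247.8), (268.0), (257.9))]
206 [((247.2), (269.3), (258.2))]
209 [((247.5), (268.5), (258.0))]
221 [((248.7), (266.7), (257.7))]
224 [((248.7), (266.8), (257.8))]
foot/collar pred [[260.0, 206.8], [260.5, 181.8]] rim pred [[258.3, 204.8]]
[-0.07558695 -0.40719872  0.0180241 ] [2.22209879e+00 2.22074381e+00 1.69241496e-04]
```

It popped into the bore and the force is gone. Going on down.

drive_tool:
  dr:
    - [0, 0, 0]
    - [0, 0, 0]
    - [0, 0, 0]
  slide:
    - [0, 0, 0.1]
    - [0, 0, 0.1]
    - [0, 0, 0]
  gripper: [0, 0, 0]

```text
t: 32.62
tool_pos: [615.3, 14.1, 175.0]
tool_rot: [2.222, 2.221, -0.0]
force: [2.0, -0.5, -0.1]
finger_gap: 21.9
gripper_force: 29.6
```

drive_tool:
  dr:
    - [0, 0, 0]
    - [0, 0, 0]
    - [0, 0, 0]
  slide:
    - [0, 0, 0.1]
    - [0, 0, 0.05]
    - [0, 0, 0]
  gripper: [0, 0, 0]

```text
t: 33.0
tool_pos: [615.3, 14.2, 173.8]
tool_rot: [2.222, 2.221, 0.0]
force: [1.2, -1.4, 0.0]
finger_gap: 21.9
gripper_force: 29.7
```

drive_tool:
  dr:
    - [0, 0, 0]
    - [0, 0, 0]
    - [0, 0, 0]
    - [0, 0, 0]
    - [0, 0, 0]
  slide:
    - [0, 0.03, 0.1]
    - [0, 0, 0.1]
    - [0, 0, 0.1]
    - [0, 0, 0.1]
    - [0, 0, 0]
  gripper: [0, 0, 0, 0, 0]

```text
t: 33.62
tool_pos: [615.4, 14.2, 169.6]
tool_rot: [-2.222, -2.221, 0.0]
force: [1.1, -0.7, -1.2]
finger_gap: 22.0
gripper_force: 29.7
```

drive_tool:
  dr:
    - [0, 0, 0]
    - [0, 0, 0]
    - [0, 0, 0]
    - [0, 0, 0]
    - [0, 0, 0]
  slide:
    - [0, 0, 0.1]
    - [0, 0, 0.1]
    - [0, 0, 0.1]
    - [0, 0, 0.1]
    - [0, 0, 0]
  gripper: [0, 0, 0, 0, 0]

```text
t: 34.25
tool_pos: [615.5, 14.2, 165.6]
tool_rot: [-2.222, -2.221, 0.0]
force: [1.9, -0.5, -1.1]
finger_gap: 21.3
gripper_force: 29.7
```

Sliding freely. 37 mm to go.

drive_tool:
  dr:
    - [0, 0, 0]
    - [0, 0, 0]
    - [0, 0, 0]
    - [0, 0, 0]
    - [0, 0, 0]
    - [0, 0, 0]
  slide:
    - [0, 0.03, 0.1]
    - [0, 0, 0.2]
    - [0, 0, 0.2]
    - [0, 0, 0.2]
    - [0, 0, 0.2]
    - [0, 0, 0]
  gripper: [0, 0, 0, 0, 0, 0]

```text
t: 35.0
tool_pos: [615.8, 14.2, 156.4]
tool_rot: [-2.222, -2.221, 0.0]
force: [1.7, -0.2, -1.6]
finger_gap: 22.0
gripper_force: 29.6
```

drive_tool:
  dr:
    - [0, 0, 0]
    - [0, 0, 0]
    - [0, 0, 0]
    - [0, 0, 0]
    - [0, 0, 0]
    - [0, 0, 0]
  slide:
    - [0, 0, 0.2]
    - [0, 0, 0.2]
    - [0, 0, 0.2]
    - [0, 0, 0.2]
    - [0, 0, 0.2]
    - [0, 0, 0]
  gripper: [0, 0, 0, 0, 0, 0]

```text
t: 35.75
tool_pos: [615.8, 14.2, 146.5]
tool_rot: [-2.222, -2.221, 0.0]
force: [1.4, -0.0, -1.4]
finger_gap: 21.7
gripper_force: 29.5
```

drive_tool:
  dr:
    - [0, 0, 0]
    - [0, 0, 0]
    - [0, 0, 0]
    - [0, 0, 0]
    - [0, 0, 0]
    - [0, 0, 0]
    - [0, 0, 0]
  slide:
    - [0, 0.03, 0.2]
    - [0, 0, 0.2]
    - [0, 0, 0.2]
    - [0, 0, 0.2]
    - [0, 0, 0.2]
    - [0, 0, 0.2]
    - [0, 0, 0]
  gripper: [0, 0, 0, 0, 0, 0, 0]

```text
t: 36.62
tool_pos: [616.1, 14.2, 134.5]
tool_rot: [-2.222, -2.221, 0.0]
force: [0.3, -0.6, -1.2]
finger_gap: 21.7
gripper_force: 29.6
```

drive_tool:
  dr:
    - [0, 0, 0]
    - [0, 0, 0]
    - [0, 0, 0]
    - [0, 0, 0]
  slide:
    - [0, 0, 0.1]
    - [0, 0, 0.1]
    - [0, 0, 0.1]
    - [0, 0, 0]
  gripper: [0, 0, 0, 0]

```text
t: 37.12
tool_pos: [616.1, 14.2, 131.7]
tool_rot: [2.222, 2.221, -0.0]
force: [0.1, -0.3, -1.8]
finger_gap: 22.4
gripper_force: 29.6
```

drive_tool:
  dr:
    - [0, 0, 0]
    - [0, 0, 0]
    - [0, 0, 0]
    - [0, 0, 0]
  slide:
    - [0, 0, 0.1]
    - [0, 0, 0.1]
    - [0, 0, 0.05]
    - [0, 0, 0]
  gripper: [0, 0, 0, 0]

```text
t: 37.62
tool_pos: [616.2, 14.2, 129.2]
tool_rot: [2.222, 2.221, -0.0]
force: [0.1, -0.7, -0.5]
finger_gap: 22.0
gripper_force: 29.6
```

drive_tool:
  dr:
    - [0, 0, 0]
    - [0, 0, 0]
    - [0, 0, 0]
  slide:
    - [0, 0, 0.05]
    - [0, 0, 0.05]
    - [0, 0, 0]
  gripper: [0, 0, 0]

```text
t: 38.0
tool_pos: [616.2, 14.3, 128.5]
tool_rot: [2.222, 2.221, 0.0]
force: [0.6, -0.6, 0.8]
finger_gap: 21.8
gripper_force: 29.7
```

drive_tool:
  dr:
    - [0, 0, 0]
    - [0, 0, 0]
    - [0, 0, 0]
  slide:
    - [0, 0, 0.05]
    - [0, 0, 0.05]
    - [0, 0, 0]
  gripper: [0, 0, 0]

```text
t: 38.38
tool_pos: [616.4, 14.3, 128.0]
tool_rot: [2.222, 2.22, 0.001]
force: [-0.1, -0.9, 4.9]
finger_gap: 22.2
gripper_force: 30.0
```

On the cushion at 5 N, at the height the rod gauging gave. Releasing and withdrawing.

drive_tool:
  dr:
    - [0, 0, 0]
    - [0, 0, 0]
    - [0, 0, 0]
    - [0, 0, 0]
    - [0, 0, 0]
    - [0, 0, 0]
    - [0, 0, 0]
    - [0, 0, 0]
    - [0, 0, 0]
    - [0, 0, 0]
    - [0, 0, 0]
    - [0, 0, 0]
    - [0, 0, 0]
    - [0, 0, 0]
  slide:
    - [0, 0, 0]
    - [0, 0, 0]
    - [0, 0, 0]
    - [0, 0, 0]
    - [0, 0, -1]
    - [0, 0, -2]
    - [0, 0, -2]
    - [0, 0, -2]
    - [0, 0, -2]
    - [0, 0, -3]
    - [0, 0, -3]
    - [0, 0, -2]
    - [0, 0, 0]
    - [0, 0, 0]
  gripper: [0.6, 0.6, 0.6, 0.6, 0.6, 0.6, 0.6, 0.6, 0.6, 0.6, 0.6, 0.6, 0.6, 0.6]

```text
t: 40.12
tool_pos: [615.7, 14.0, 296.2]
tool_rot: [-2.221, -2.22, 0.002]
force: [-0.3, 0.7, -1.1]
finger_gap: 51.6
gripper_force: 0.0
```

```bash
python3 al.py | sed 's/np.float64//g' | grep -E "^\[|^(17.|18.|19.|20.)"
python3 - <<'E'
from h import *
a=cv2.imread("pics/al.png");b=cv2.imread("pics/scene0.png");m=cv2.imread("pics/s4.png")
d=lambda p,q:(cv2.absdiff(p,q)[150:225,350:410].max(2)>60).sum()
print("stand diff vs start, vs s4",d(a,b),d(a,m))
c=np.array([617.5,11,112]);f=np.array([-.13,.99,0])
for h in(2,9):print(h,"collar underside/neck top v",proj("scene",[c+[0,0,h],c-17*f+[0,0,h],c+[0,0,h+29]]).tolist())
E
```

```text
[615.7  14.  296.2] [-0.3  0.7 -1.1]
170 [((275.3), (279.7), (277.5)), ((295.4), (298.3), (296.8))]
173 [((275.4), (279.6), (277.5)), ((294.7), (298.7), (296.7))]
176 []
179 []
182 []
185 []
188 [((255.3), (262.6), (259.0))]
191 [((252.3), (264.8), (258.6))]
194 [((252.5), (264.4), (258.4))]
197 [((251.4), (265.6), (258.5))]
200 [((249.6), (267.2), (258.4))]
203 [((247.8), (268.1), (258.0))]
206 [((247.2), (269.3), (258.2))]
209 [((247.5), (268.5), (258.0))]
stand diff vs start, vs s4 50 0
2 collar underside/neck top v [[258.4, 203.7], [250.4, 203.5], [258.6, 192.6]]
9 collar underside/neck top v [[258.5, 201.1], [250.4, 200.9], [258.7, 189.9]]
```

```bash
python3 -c "
from bench import robot
print(robot.close_job())"
```

```text
the job is handed in; nothing more can be done
None
```

I handed the job in at about 40 s of the 72 s allowed: the bucket gauged about 56 mm deep, the rod hangs back in its stand, and the long insert stands on the cushion with its collar about 9 mm above the rim, let go; the hand-in returned no verdict.

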